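# Slide the test-bar carrier into the viewing notch

### The arm

A 7-joint arm with a two-finger parallel gripper is mounted at the origin on the work surface. World frame = base frame: x ahead of the robot, y to its left, z up, the work surface at z = 0. Lengths are in mm, angles in rad, forces in N, time in s.
With the tool pointing down it reaches from about 350 to 775 mm from the base axis. Payload 3.1 kg.
Tool frame: the origin (TCP) lies midway between the tips of the shut fingers; the grasp point (between the pads) lies 19 mm behind it; z points along the fingers, y is the direction in which the jaws open and shut (so a half turn about z gives the same grasp; the last joint's range is limited). The gripper opens to 85 mm and grips with 20 to 120 N. Pads are 22 mm wide; open, the fingers measure 114 mm over their backs; the gripper's body (76 mm by 85 mm) begins 54 mm behind the grasp point. The pads swing forward as they close: fully open they stand 13 mm farther back than shut.
Start: joints at [-1.349, 0.311, 0.014, 1.512, -0.004, 1.319, -0.027], TCP at [143.385, 530.998, 204.604] pointing down, gripper open.
Joint ranges: [-2.7, 2.7], [-0.3, 1.91], [-1.27, 1.3], [0.12, 2.57], [-1.44, 4.58], [0.2, 2.03], [-3.05, 3.05]. Speed limits (rad/s): [2.79, 2.79, 3.14, 3.14, 3.14, 3.14, 3.14].

### API

Orientations are given as a 3x3 rotation matrix whose columns are the frame's x, y, z axes.
In Python, from bench import bot gives the robot as it stands. The module is installed in compiled form; this text tells all that it offers.
- The arm moves only by the tool step_arm, never from a script. Its argument "motion" is a list of rows, each an object with "travel": the shift along the tool's x, y, z in m, a list of three; "spin": the turn about the tool's z in rad. A call has 1 to 20 rows; each row shifts and turns the commanded pose from where the row before left it, along the tool's axes as they then stand; what a row does not reach is not made up. A row lasts 1/8 s, in which the tool goes at most 62.5 mm and 10.7 degrees, less where a joint would pass 70% of its speed; a pose out of reach is approached as far as the arm can. A call with a gripper value outside its range is refused whole. "grip" is the finger opening in m, from 0 to 0.0854, set as the call begins (left out, the last holds). The fingers move at their own pace and stop on an object; the grip force is fixed at half the most. Time passes only in rows, so rows that do not move let the fingers close. It gives the time, the measured TCP pose, the force and the opening at its end, in the units of the state.
- bot.sense(): the state, without advancing time (a new reading comes with each control period).
- bot.grab_frame(name): name is "scene" or "top"; returns a dict with "pixels" (480x640x3 uint8, red, green, blue), "mtx" (3x3 intrinsics, pixels), "R" (3x3) and "t" (3): a world point X has camera coordinates R X + t. Camera axes: x right, y down, z forward; pixel columns grow to the right and rows downward; lengths in mm; the calibration is good to about 2 mm. A picture is of the moment at which its call begins. There is no depth.
- bot.finish_job(): hands the job in, once; it reports no verdict.
Trained networks look in a picture, given as the dict that the camera call returned (one of the last four; its "shot" number tells which), for a name from the list of things; names that differ only in an ending like _2 or _b are one class to them, and where a whole thing is asked for, a point or a joint stands for the part that bears it (a point fixed in the world has none). Each returns a list of dicts, best first, with "conf" (0 to 1); they miss things now and then, are a little off and sometimes report something else, mostly with a low value. They report only what shows in the picture. A call takes as long as a camera call. They do not tell look-alikes from the thing itself.
- bot.look_for(target, picture): "box" ([left, top, width, height] in pixels, round what is visible of it).
- bot.landmark_of(target, picture): "at" ([column, row] in pixels: a listed point, or the origin of a listed thing).
The state is a dict: "clock": time; "joints": joint angles; "joint_vel": joint speeds; "joint_efforts": joint torques, N m; "ee_pos": TCP position; "orientation": TCP orientation; "ft_force": force on the tool from outside, world axes, zero at the start; "ft_torque": the same for the moment, N m; "finger_gap": opening from 0.0 (shut) to 1.0 (fully open).
Only numpy, scipy, OpenCV 4.12 (cv2) and the standard library are available. Lean on these libraries where they do the work, as an engineer would, in place of code of your own. Each camera call takes 0.05 s, during which the arm holds its last target. There are 200 camera calls.

### The job

With the fingertips, push the carrier bearing the dog-bone test bar along its rails until it drops into the locating notch and lies flat there, then press the lamp button down fully and let go. Push gently and stop when it drops home instead of ramming it against the notch's end; slide it only, never lift or upend it, and leave the disc carrier and everything else on the bench where it is.

Things in the scene. Friction and masses are not known exactly. Their poses are not given: they have to be found in the camera images.
- bed: fixed white viewing base, 120 x 470 mm; origin under its centre at table height, y along the rails, z up. Dark side rails (12 mm wide, tops 28 mm above the table, 83 mm apart inside) guide two carriers. The bright sliding floor between them is 18 mm above the table, open at both ends, and cut away in the middle over 83 mm: the locating notch, 6 mm deeper.
- notch (a point): centre of the notch's floor (white round window), 12 mm above the table; notch 83 x 83 mm, 6 mm deep; axes as the base. A carrier in it has its origin here (within 2 mm) and its sides still stand 12 mm above the sliding floor; its far side then meets the notch's rigid wall and the push force rises steeply. Pushes over 35 N count as ramming.
- bar_carrier: loose black carrier, 80 x 80 x 18 mm, 0.2 to 0.45 kg, between the rails on either side of the notch, 95 to 150 mm from its centre. On top, fixed: a white dog-bone test bar, 66 mm long along the rails, 24 mm wide ends, 12 mm waist, 4 mm thick. Origin: centre of the underside, z up. Takes about 1 to 4 N to slide; tips down into the notch once half of it overhangs.
- disc_carrier: black sliding carrier of the same size on the other side of the notch, bearing a white round disc 48 mm across, 4 mm thick. Origin: centre of the underside. To be left where it is.
- lamp_base: fixed black housing of the lamp button, in front (robot side) of the viewing base; 44 mm across, 12 mm tall; origin under its centre on the table.
- lamp_top (a point): centre of the lamp button's round top (28 mm across, 18 mm above the table when up); the button is pressed straight down.
- lamp (a joint): travel of the lamp button in m: 0 up, 0.006 fully down. Sprung: about 5 N fully down, comes back up by itself.
- vise: loose bystander: small steel toolmaker's vise, 36 x 95 x 34 mm, behind the viewing base; origin under its centre
- weight: loose bystander: brass test weight with a knob on top, 38 mm across, 52 mm tall, behind the viewing base; origin under its centre
- jar: loose bystander: clear screw-top jar, 52 mm across, 60 mm tall, behind the viewing base; origin under its centre
- puck: loose bystander: dark steel turntable puck, 80 mm across, 34 mm tall, in front of the viewing base; origin under its centre
- beaker: loose bystander: white open cup, 64 mm across, 80 mm tall, towards the left; origin under its centre
- mouse: loose bystander: black computer mouse, 100 x 60 x 32 mm, towards the right; origin under its centre
- driver: loose bystander: screwdriver, 160 mm long, lying at the back; origin near its middle
Not all that is in view belongs to the job. What is shaped like the bar_carrier but orange is not meant.

How it is judged (in metres and radians):
On the way, in this order (a step that is already met when the one before it is completed fails the run):
1. the bar carrier has dropped into the notch and lies flat (horizontal distance between bar_carrier and notch below 0.005 m and z of bar_carrier in the frame of notch between -0.002 and 0.002 m and angle between bar_carrier's own z axis and vertical below 0.04 rad), for 0.2 s.
2. the lamp button is pressed down (beyond 4.5 mm of its 6 mm) (value of joint lamp above 0.0045 m), for 0.05 s.
At the end, for the whole second after the job is handed in: The bar carrier rests flat in the notch (origin within 5 mm sideways and 2 mm in height of the notch point, tilt under 0.04 rad) and at rest, the lamp button is up again, the disc carrier lies within 10 mm of its start, and no bystander has moved more than 30 mm (all of step 1 and linear speed of bar_carrier below 0.01 m/s and value of joint lamp below 0.0015 m and distance of disc_carrier from where it was at the start of the episode below 0.01 m and not (distance of any of vise, weight, jar, puck, beaker, mouse, driver from where it was at the start of the episode above 0.03 m)); the robot touches nothing.
It fails at once if the bar carrier is rammed (fingers push on it with over 35 N) (contact force between the fingers and bar_carrier above 35 N).
It fails at once if the bar carrier is lifted (more than 8 mm above the sliding floor) or upended (tilt over 0.25 rad) (z of bar_carrier in the frame of notch above 0.014 m or angle between bar_carrier's own z axis and vertical above 0.25 rad).
It fails at once if the disc carrier is moved more than 10 mm (distance of disc_carrier from where it was at the start of the episode above 0.01 m).
It fails at once if a bystander is moved more than 30 mm (distance of any of vise, weight, jar, puck, beaker, mouse, driver from where it was at the start of the episode above 0.03 m).
It also fails if it takes over 45 s, if anything falls off the work surface, if the arm or the gripper's body presses on something with over 40 N, if the wrist force passes 120 N, or if a joint passes its speed limit or range.

## Working session

There is one attempt and no reset: what is moved stays moved. The work goes in short steps, Python scripts to look and compute and a tool call to move; the robot and the scene stay as the last step left them, time stands still between calls to the robot, and variables do not carry over. Pictures are saved under pics/ and viewed, about 8 in all and at most 12, crops included, and the job is handed in when it is done.

Besides the shell and the picture viewer there is one more tool, called as name([rows], argument=value, ...), one row to a line, values as JSON. step_arm: Moves the arm, as the interface text tells. Its arguments: {"type":"object","properties":{"motion":{"type":"array","items":{"type":"object","properties":{"travel":{"type":"array","items":{"type":"number"}},"spin":{"type":"number"}}}},"grip":{"type":"number"}},"required":["motion"]}

```bash
mkdir -p pics; cat > h.py <<'E'
import numpy as np, cv2
from bench import bot
def ray(f,p):
    d=f["R"].T@np.linalg.inv(f["mtx"])@np.array([p[0],p[1],1.]); c=-f["R"].T@f["t"]; return c,d
def atz(f,p,z):
    c,d=ray(f,p); return c+d*(z-c[2])/d[2]
def tri(f1,p1,f2,p2):
    c1,d1=ray(f1,p1);c2,d2=ray(f2,p2)
    s=np.linalg.lstsq(np.c_[d1,-d2],c2-c1,rcond=None)[0]
    a=c1+d1*s[0];b=c2+d2*s[1]; return (a+b)/2,np.linalg.norm(a-b)
def proj(f,X):
    c=f["R"]@np.array(X,float)+f["t"]; q=f["mtx"]@c; return q[:2]/q[2]
def save(f,n): cv2.imwrite("pics/"+n,f["pixels"][:,:,::-1])
E
python3 - <<'E'
from h import *
np.set_printoptions(precision=1,suppress=True)
s=bot.sense();print(s["clock"],s["ee_pos"],s["orientation"],s["ft_force"])
F={n:bot.grab_frame(n) for n in("scene","top")}
for n,f in F.items():
    f["R"],f["t"],f["mtx"]=map(np.array,(f["R"],f["t"],f["mtx"]));save(f,n+"0.png");print(n,"cam",-f["R"].T@f["t"])
for t in "bed notch bar_carrier disc_carrier lamp_base lamp_top vise weight jar puck beaker mouse driver".split():
    L={n:bot.landmark_of(t,f) for n,f in F.items()}
    for n in F: print(t,n,[(np.round(l["at"]),round(l["conf"],2),atz(F[n],l["at"],18)[:2]) for l in L[n][:2]])
    if L["scene"] and L["top"]: print("   tri",*tri(F["scene"],L["scene"][0]["at"],F["top"],L["top"][0]["at"]))
E
```

```text
0.0 [143.2 530.2 203.5] [[-1.   0.3 -0. ]
 [ 0.3  1.  -0. ]
 [-0.  -0.  -1. ]] [-0.1  0.4  0.3]
scene cam [1324.8  369.8  699.3]
top cam [ 396.6  -27.9 1066.4]
bed scene [(array([320., 256.]), 0.83, array([594.6,  -7.2]))]
bed top [(array([308., 240.]), 0.94, array([580.5, -15.6]))]
   tri [582.1 -14.7   6.1] 1.8529170267467758
notch scene [(array([320., 252.]), 0.93, array([583.5, -12.7]))]
notch top [(array([306., 237.]), 0.57, array([587.1,  -9.7]))]
   tri [586.8 -10.3  21.2] 1.2426629415678103
bar_carrier scene [(array([268., 244.]), 0.96, array([ 614. , -145.4])), (array([208., 214.]), 0.86, array([ 579.9, -363.3]))]
bar_carrier top [(array([372., 348.]), 0.92, array([ 334.4, -162.6])), (array([362., 229.]), 0.71, array([ 608.8, -142.8]))]
   tri [ 357.6 -248.  -198.1] 135.56146019891148
disc_carrier scene [(array([362., 257.]), 0.9, array([551.6,  83.1])), (array([243., 184.]), 0.5, array([ 402.9, -372.4]))]
disc_carrier top [(array([264., 249.]), 0.87, array([557.5,  88.5]))]
   tri [557.2  86.6  23.5] 2.6604751794915913
lamp_base scene [(array([313., 286.]), 0.74, array([695
[... 1211 characters left out ...]
k top [(array([384., 276.]), 0.89, array([ 497.5, -192.7]))]
   tri [ 496.3 -189.8    5.4] 10.589040713812992
beaker scene [(array([486., 261.]), 0.71, array([428.4, 355.8])), (array([319., 252.]), 0.49, array([583.8, -15.8]))]
beaker top [(array([140., 319.]), 0.73, array([394.3, 366.1])), (array([293., 293.]), 0.4, array([456. ,  18.2]))]
   tri [396.8 363.7  -0.9] 18.49017998659475
mouse scene [(array([243., 183.]), 0.91, array([ 394.5, -379.6]))]
mouse top [(array([469., 326.]), 0.97, array([ 385.6, -384.9]))]
   tri [ 385.5 -387.    11.4] 0.3153329363756509
driver scene [(array([357., 234.]), 0.69, array([470.5,  35.7])), (array([280., 319.]), 0.64, array([815.2,  12.3]))]
driver top []
```

View pics/top0.png

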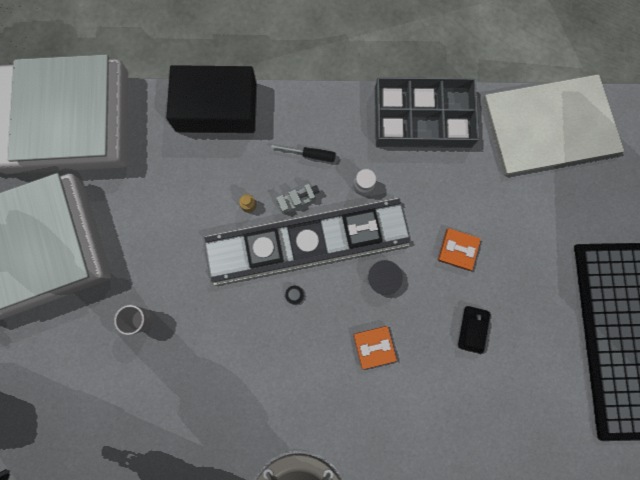

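View pics/scene0.png

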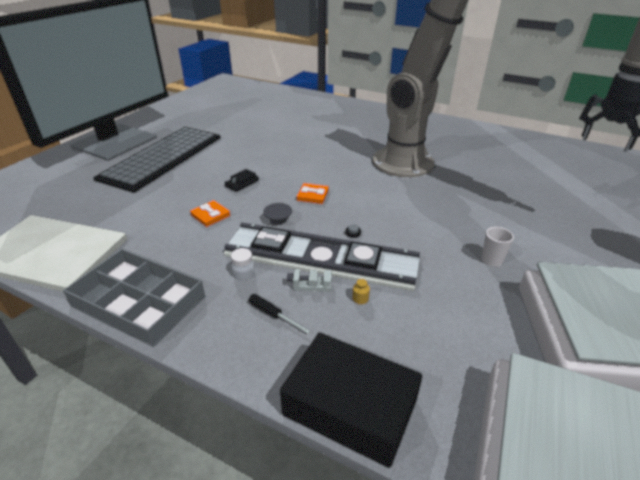

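```bash
python3 - <<'E'
from h import *
np.set_printoptions(precision=2,suppress=True)
s=bot.sense();print(s["ee_pos"],np.array(s["orientation"]))
F={n:bot.grab_frame(n) for n in("scene","top")}
for f in F.values(): f["R"],f["t"],f["mtx"]=map(np.array,(f["R"],f["t"],f["mtx"]))
def cen(f,p,r,dark=False):
    g=cv2.cvtColor(f["pixels"],cv2.COLOR_RGB2GRAY); m=np.zeros_like(g);cv2.circle(m,p,r,1,-1)
    v=g[m>0]; t=cv2.threshold(v.reshape(-1,1),0,255,cv2.THRESH_OTSU)[0]
    b=((g<t) if dark else (g>t))&(m>0)
    n,l,st,c=cv2.connectedComponentsWithStats(b.astype(np.uint8)); k=min((i for i in range(1,n) if st[i,4]>20),key=lambda i:np.hypot(*(c[i]-p)))
    return c[k],st[k,4]
P={}
for t,ps,pt,rs,rt,d in [("window",(321,253),(307,240),13,17,0),("bar",(270,238),(362,228),15,17,0),("disc",(364,253),(263,247),14,15,0),("lamp",(353,230),(294,295),12,14,1)]:
    a,na=cen(F["scene"],ps,rs,d);b,nb=cen(F["top"],pt,rt,d)
    X,e=tri(F["scene"],a,F["top"],b);P[t]=X
    print(t,a,na,b,nb,X,e,"top@z",atz(F["top"],b,{"window":12,"bar":40,"disc":40,"lamp":14}[t])[:2])
d=P["disc"]-P["bar"];u=d[:2]/np.hypot(*d[:2]);print("u",u,np.arctan2(u[1],u[0]),"dist",(P["bar"]-P["window"])[:2]@u,(P["disc"]-P["window"])[:2]@u)
for c in[(207,236),(403,200),(213,283),(410,246)]:print(c,atz(F["top"],c,28)[:2])
a=F["top"]["pixels"][180:310,200:420];b=F["scene"]["pixels"][205:295,215:430]
a=cv2.resize(a,(660,390));b=cv2.resize(b,(660,276));b=b[:205]
cv2.imwrite("pics/crop.png",np.vstack([a,b])[:,:,::-1])
E
```

```text
[143.37 530.99 204.59] [[-0.97  0.26  0.  ]
 [ 0.26  0.97 -0.  ]
 [-0.   -0.   -1.  ]]
window [321.22 253.44] 241 [306.88 240.04] 380 [581.22 -12.19  13.55] 0.5896859139760016 top@z [581.62 -12.43]
bar [270.16 235.86] 205 [362.44 226.93] 225 [ 608.56 -141.08   40.97] 0.17480186697994812 top@z [ 608.81 -141.27]
disc [362.93 252.29] 230 [262.72 246.67] 325 [560.12  88.71  40.15] 0.575400080189024 top@z [560.25  88.46]
lamp [352.48 232.89] 125 [295.1  295.06] 201 [452.16  14.53   0.96] 1.7008997904777905 top@z [451.8   13.24]
u [-0.21  0.98] 1.7785650548430654 dist -131.76619118061564 103.08062907923308
(207, 236) [586.14 220.56]
(403, 200) [ 677.41 -239.45]
(213, 283) [476.8  201.25]
(410, 246) [ 567.04 -252.92]
```

View pics/crop.png

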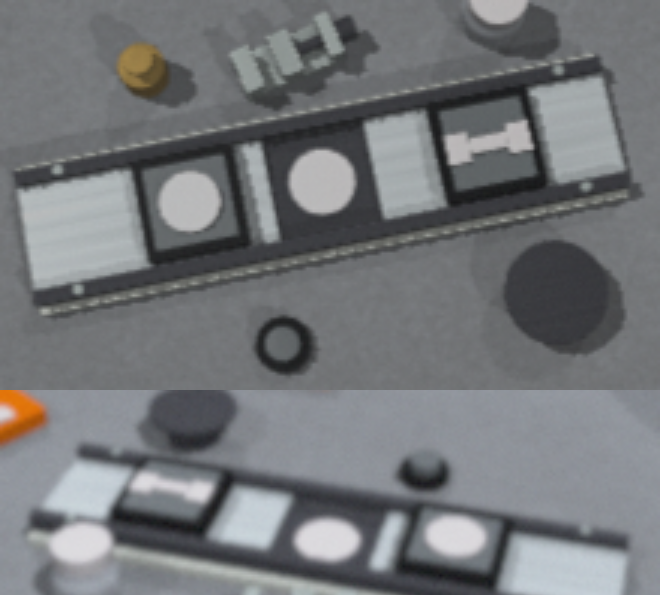

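step_arm([
  {"travel": [-0.0365, -0.03315, 0]},
  {"travel": [-0.0365, -0.03315, 0]},
  {"travel": [-0.0365, -0.03315, 0]},
  {"travel": [-0.0365, -0.03315, 0]},
  {"travel": [-0.0365, -0.03315, 0]},
  {"travel": [-0.0365, -0.03315, 0]},
  {"travel": [-0.0365, -0.03315, 0]},
  {"travel": [-0.0365, -0.03315, 0]},
  {"travel": [-0.0365, -0.03315, 0]},
  {"travel": [-0.0365, -0.03315, 0]},
  {"travel": [-0.0365, -0.03315, 0]},
  {"travel": [-0.0365, -0.03315, 0]},
  {"travel": [-0.0365, -0.03315, 0]},
  {"travel": [-0.0365, -0.03315, 0]},
  {"travel": [-0.0365, -0.03315, 0]},
  {"travel": [-0.0365, -0.03315, 0]},
  {"travel": [-0.0365, -0.03315, 0]},
  {"travel": [-0.0365, -0.03315, 0]},
], grip=0.0)

```text
invalid input at $.motion[0]: expected keys travel, spin
```

step_arm([
  {"spin": 0.16},
  {"spin": 0.16},
  {"spin": 0.16},
  {"spin": 0.16},
  {"spin": 0.16},
  {"spin": 0.16},
  {"spin": 0.147},
  {"travel": [0, 0, 0]},
  {"travel": [0, 0, 0]},
])

```text
invalid input at $.motion[0]: expected keys travel, spin
```

step_arm([
  {"travel": [-0.0365, -0.03315, 0], "spin": 0},
  {"travel": [-0.0365, -0.03315, 0], "spin": 0},
  {"travel": [-0.0365, -0.03315, 0], "spin": 0},
  {"travel": [-0.0365, -0.03315, 0], "spin": 0},
  {"travel": [-0.0365, -0.03315, 0], "spin": 0},
  {"travel": [-0.0365, -0.03315, 0], "spin": 0},
  {"travel": [-0.0365, -0.03315, 0], "spin": 0},
  {"travel": [-0.0365, -0.03315, 0], "spin": 0},
  {"travel": [-0.0365, -0.03315, 0], "spin": 0},
  {"travel": [-0.0365, -0.03315, 0], "spin": 0},
  {"travel": [-0.0365, -0.03315, 0], "spin": 0},
  {"travel": [-0.0365, -0.03315, 0], "spin": 0},
  {"travel": [-0.0365, -0.03315, 0], "spin": 0},
  {"travel": [-0.0365, -0.03315, 0], "spin": 0},
  {"travel": [-0.0365, -0.03315, 0], "spin": 0},
  {"travel": [-0.0365, -0.03315, 0], "spin": 0},
  {"travel": [-0.0365, -0.03315, 0], "spin": 0},
  {"travel": [-0.0365, -0.03315, 0], "spin": 0},
], grip=0.0)

```text
clock: 3.75
ee_pos: [623.2, -217.2, 204.4]
orientation: [[-0.966, 0.26, 0.0], [0.26, 0.966, 0.0], [-0.0, 0.001, -1.0]]
ft_force: [0.7, -0.6, 0.3]
finger_gap: -0.002
```

step_arm([
  {"travel": [0, 0, 0], "spin": 0.16},
  {"travel": [0, 0, 0], "spin": 0.16},
  {"travel": [0, 0, 0], "spin": 0.16},
  {"travel": [0, 0, 0], "spin": 0.16},
  {"travel": [0, 0, 0], "spin": 0.16},
  {"travel": [0, 0, 0], "spin": 0.16},
  {"travel": [0, 0, 0], "spin": 0.147},
  {"travel": [0, 0, 0], "spin": 0},
])

```text
clock: 4.75
ee_pos: [622.2, -216.1, 204.3]
orientation: [[-0.201, 0.98, -0.0], [0.98, 0.201, -0.0], [-0.0, -0.0, -1.0]]
ft_force: [-0.3, 0.1, 0.1]
finger_gap: 0.001
```

step_arm([
  {"travel": [0, 0, 0.04], "spin": 0},
  {"travel": [0, 0, 0.04], "spin": 0},
  {"travel": [0, 0, 0.04], "spin": 0},
  {"travel": [0, 0, 0.03], "spin": 0},
  {"travel": [0, 0, 0.018], "spin": 0},
  {"travel": [0, 0, 0.01], "spin": 0},
  {"travel": [0, 0, 0], "spin": 0},
])

```text
clock: 5.62
ee_pos: [622.3, -216.4, 26.7]
orientation: [[-0.199, 0.98, 0.0], [0.98, 0.199, -0.0], [-0.0, 0.0, -1.0]]
ft_force: [-0.2, 0.7, -0.3]
finger_gap: -0.001
```

```bash
python3 - <<'E'
from h import *
f=bot.grab_frame("top");g=bot.grab_frame("scene");print(bot.sense()["ee_pos"],bot.sense()["ft_force"])
a=cv2.resize(f["pixels"][170:300,200:440],(720,390));b=cv2.resize(g["pixels"][205:275,205:425],(660,210));b=np.pad(b,((0,0),(0,60),(0,0)))
cv2.imwrite("pics/c2.png",np.vstack([a,b])[:,:,::-1])
E
```

```text
[ 623.01912233 -216.90095999   27.91670172] [-0.41462049 -0.54411635  0.89700372]
```

View pics/c2.png

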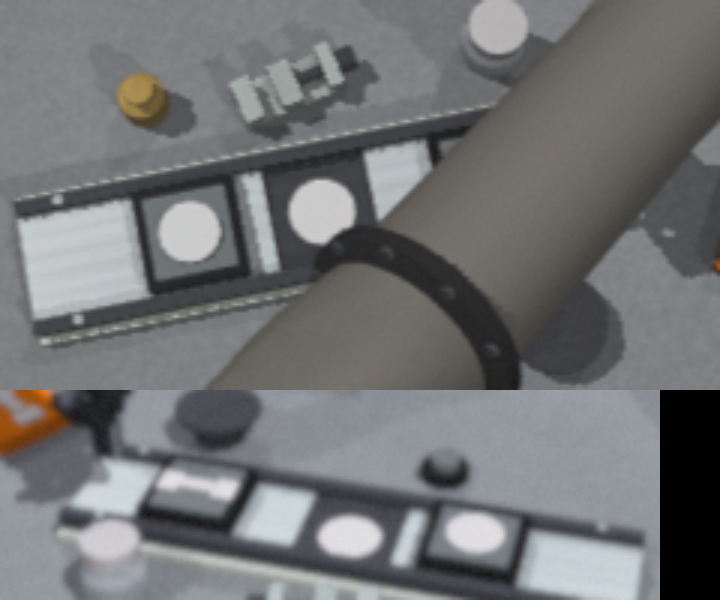

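```bash
python3 - <<'E'
from h import *
g=bot.grab_frame("scene")
for X in [(622.7,-216.5,27),(622.7,-216.5,18),(622.7,-216.5,60)]: print(X,proj(g,X))
a=cv2.resize(g["pixels"][180:260,195:295],(800,600 if 0 else 640),interpolation=cv2.INTER_CUBIC)[:600]
cv2.imwrite("pics/c3.png",a[:,:,::-1])
E
```

```text
(622.7, -216.5, 27) [242.42199288 234.89625593]
(622.7, -216.5, 18) [242.79308768 237.70580987]
(622.7, -216.5, 60) [241.02948354 224.35358554]
```

View pics/c3.png

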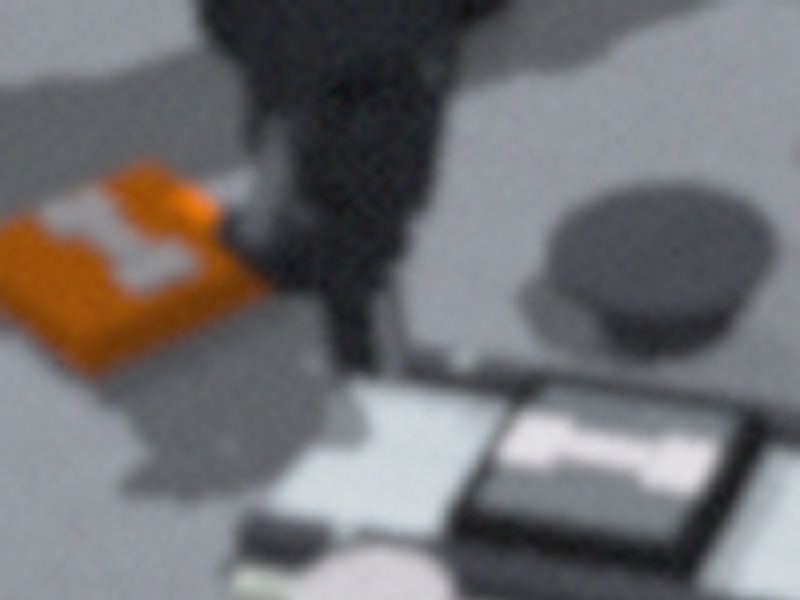

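```bash
python3 - <<'E'
from h import *
g=bot.grab_frame("scene")["pixels"];o=cv2.imread("pics/scene0.png")[:,:,::-1]
sl=np.s_[205:250,220:265]
d=cv2.absdiff(g,o).max(2)[sl]; d=np.clip(d.astype(int)*3,0,255).astype(np.uint8)
ims=[g[sl],np.dstack([d]*3)]
cv2.imwrite("pics/c4.png",np.hstack([cv2.resize(i,(400,400),interpolation=cv2.INTER_NEAREST) for i in ims])[:,:,::-1])
E
```

```text
(no output)
```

View pics/c4.png

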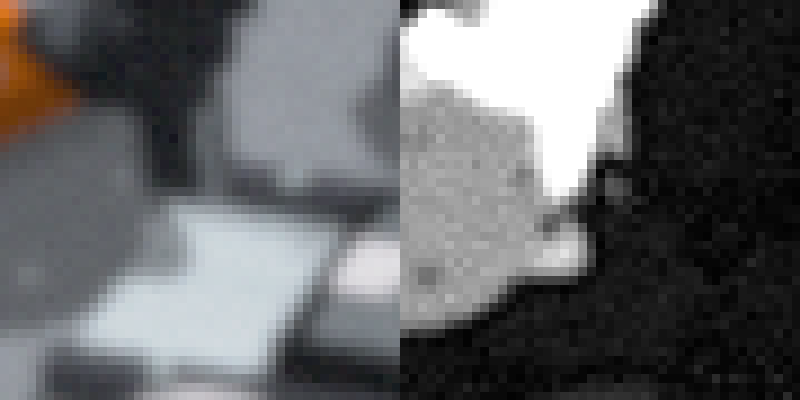

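```bash
python3 - <<'E'
from h import *
g=bot.grab_frame("scene");s=bot.sense()
for z in(18,27,40,56): print(z,atz(g,(239.2,226.6),z),atz(g,(238.2,236),z))
print(s["ee_pos"],s["ft_force"],s["joints"])
E
```

```text
18 [ 587.21670508 -253.28139031   18.        ] [ 622.22224776 -231.17335731   18.        ]
27 [ 596.95887458 -245.05145092   27.        ] [ 631.50202469 -223.23544568   27.        ]
40 [ 611.03089719 -233.16376069   40.        ] [ 644.90614692 -211.76957332   40.        ]
56 [ 628.35030963 -218.53275733   56.        ] [ 661.40352814 -197.65773042   56.        ]
[ 622.92350877 -216.79745932   27.85441069] [-0.08963009  0.15358376  0.27183508] [-0.16344768  0.79208587  0.80550326  1.4317062  -0.59255471  1.16704789
  0.92545713]
```

step_arm([
  {"travel": [0, 0, 0.003], "spin": 0},
  {"travel": [0, 0, 0], "spin": 0},
])

```text
clock: 6.12
ee_pos: [622.0, -216.1, 23.4]
orientation: [[-0.199, 0.98, -0.0], [0.98, 0.199, 0.0], [0.0, -0.0, -1.0]]
ft_force: [0.3, 0.4, 0.1]
finger_gap: 0.001
```

step_arm([
  {"travel": [0, 0, 0.002], "spin": 0},
  {"travel": [0, 0, 0], "spin": 0},
])

```text
clock: 6.38
ee_pos: [621.9, -216.2, 21.3]
orientation: [[-0.199, 0.98, -0.0], [0.98, 0.199, 0.0], [0.0, -0.0, -1.0]]
ft_force: [-0.1, -0.9, 0.5]
finger_gap: 0.003
```

step_arm([
  {"travel": [0, 0, 0.002], "spin": 0},
  {"travel": [0, 0, 0], "spin": 0},
])

```text
clock: 6.62
ee_pos: [622.0, -216.2, 19.4]
orientation: [[-0.199, 0.98, -0.0], [0.98, 0.199, 0.0], [0.0, -0.0, -1.0]]
ft_force: [-0.2, 0.3, 0.9]
finger_gap: -0.0
```

step_arm([
  {"travel": [0, 0, 0.0015], "spin": 0},
  {"travel": [0, 0, 0], "spin": 0},
])

```text
clock: 6.88
ee_pos: [622.0, -216.3, 17.9]
orientation: [[-0.199, 0.98, -0.0], [0.98, 0.199, 0.0], [0.0, -0.0, -1.0]]
ft_force: [-0.0, -0.5, -0.2]
finger_gap: -0.0
```

step_arm([
  {"travel": [0, 0, 0.001], "spin": 0},
  {"travel": [0, 0, 0], "spin": 0},
])

```text
clock: 7.12
ee_pos: [622.1, -216.3, 17.0]
orientation: [[-0.199, 0.98, -0.0], [0.98, 0.199, 0.0], [0.0, -0.0, -1.0]]
ft_force: [-1.0, 0.3, 1.1]
finger_gap: 0.003
```

step_arm([
  {"travel": [0, 0, 0.001], "spin": 0},
  {"travel": [0, 0, 0], "spin": 0},
])

```text
clock: 7.38
ee_pos: [622.1, -216.3, 16.0]
orientation: [[-0.199, 0.98, -0.0], [0.98, 0.199, 0.0], [0.0, -0.0, -1.0]]
ft_force: [-0.1, 0.4, -0.2]
finger_gap: -0.0
```

```bash
python3 - <<'E'
from h import *
f=bot.grab_frame("scene");g=f["pixels"];o=cv2.imread("pics/scene0.png")[:,:,::-1]
print(bot.sense()["ee_pos"],bot.sense()["ft_force"],proj(f,bot.sense()["ee_pos"]))
sl=np.s_[205:250,220:265]
cv2.imwrite("pics/c5.png",np.hstack([cv2.resize(i,(400,400),interpolation=cv2.INTER_NEAREST) for i in (o[sl],g[sl])])[:,:,::-1])
E
```

```text
[ 622.10389552 -216.30316529   16.03724081] [ 1.00057189 -0.03816742 -0.20127445] [243.07318828 238.21152477]
```

View pics/c5.png

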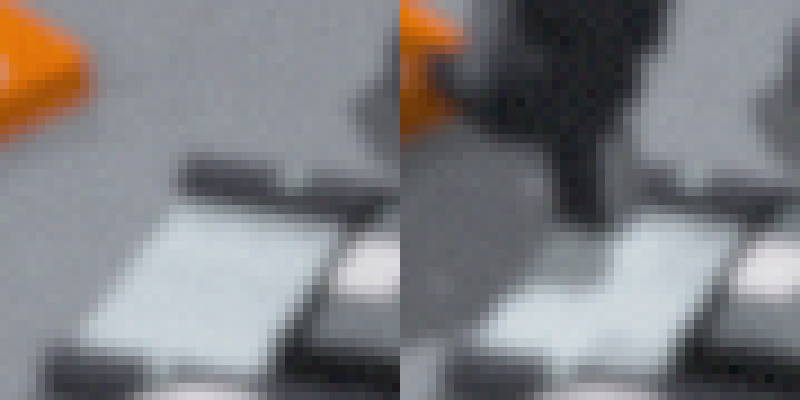

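step_arm([
  {"travel": [0, 0, 0.004], "spin": 0},
  {"travel": [0, 0, 0], "spin": 0},
])

```text
clock: 7.68
ee_pos: [621.7, -216.1, 11.5]
orientation: [[-0.199, 0.98, -0.001], [0.98, 0.199, 0.0], [0.001, -0.001, -1.0]]
ft_force: [-0.6, 0.0, 0.1]
finger_gap: 0.002
```

step_arm([
  {"travel": [0, 0, 0.003], "spin": 0},
  {"travel": [0, 0, 0], "spin": 0},
])

```text
clock: 7.92
ee_pos: [621.9, -216.2, 8.7]
orientation: [[-0.199, 0.98, -0.001], [0.98, 0.199, 0.0], [0.0, -0.001, -1.0]]
ft_force: [-0.2, -0.6, -0.2]
finger_gap: 0.002
```

step_arm([
  {"travel": [0, 0, 0.002], "spin": 0},
  {"travel": [0, 0, 0], "spin": 0},
])

```text
clock: 8.18
ee_pos: [622.0, -216.2, 6.9]
orientation: [[-0.199, 0.98, -0.0], [0.98, 0.199, 0.0], [0.0, -0.0, -1.0]]
ft_force: [0.2, -0.5, -0.9]
finger_gap: 0.005
```

step_arm([
  {"travel": [0, 0, 0.002], "spin": 0},
  {"travel": [0, 0, 0], "spin": 0},
])

```text
clock: 8.43
ee_pos: [622.0, -216.2, 4.9]
orientation: [[-0.199, 0.98, -0.0], [0.98, 0.199, 0.0], [0.0, -0.0, -1.0]]
ft_force: [-0.6, 0.1, 0.2]
finger_gap: -0.002
```

```bash
python3 - <<'E'
from h import *
f=bot.grab_frame("scene");g=cv2.cvtColor(f["pixels"],cv2.COLOR_RGB2GRAY)
p=np.array(bot.sense()["ee_pos"]);print(p)
print("cols",range(234,248))
for r in range(222,245):print(r,g[r,234:248])
for dz in(0,10,20,30): print(dz,proj(f,p+[0,0,dz]))
E
```

```text
[ 622.04882425 -216.2766041     5.00543364]
cols range(234, 248)
222 [ 33  35  34  33  29  32  33  32  38  44  60  83 108 131]
223 [ 37  35  33  32  27  35  37  36  36  47  70  83  99 112]
224 [59 50 46 35 36 34 36 34 52 70 83 87 93 95]
225 [81 77 67 51 39 34 33 38 59 82 91 91 92 84]
226 [96 94 85 63 38 34 33 38 57 81 96 91 90 78]
227 [101  99  93  73  46  31  34  33  52  78  91  92  86  82]
228 [ 99 101  91  70  43  33  31  38  49  81  93  93  91  99]
229 [100 101  91  69  48  34  39  36  50  74  92  95 101 122]
230 [ 97  99  93  79  56  40  34  35  50  70  94  98 108 137]
231 [100 103  99  81  59  42  40  34  51  69  92 102 111 147]
232 [102 109 112  99  74  48  37  42  45  65  92 103 120 158]
233 [108 116 123 116  92  73  61  57  55  72  98 115 139 173]
234 [113 125 133 128 111  98  93  85  81  91 107 132 161 184]
235 [122 130 133 135 128 124 117 112 111 111 125 151 176 195]
236 [131 137 141 139 136 137 137 133 131 132 143 165 187 196]
237 [147 152 153 154 155 151 145 143 148 151 164 184 199 201]
238 [175 181 183 183 181 177 165 162 171 177 186 199 204 207]
239 [199 204 206 206 206 201 188 184 186 190 197 205 206 209]
240 [211 213 212 212 214 212 205 195 190 190 193 197 201 199]
241 [214 214 215 214 215 212 206 198 191 188 190 189 191 191]
242 [214 213 215 214 215 211 201 191 191 191 191 188 187 189]
243 [203 206 210 213 212 211 200 191 191 190 190 189 189 190]
244 [170 178 190 203 206 204 191 185 187 188 189 191 187 188]
0 [243.54183958 241.60168423]
10 [243.13640525 238.52251664]
20 [242.7265427  235.40971793]
30 [242.312179   232.26273409]
```

step_arm([
  {"travel": [0, 0, 0.004], "spin": 0},
  {"travel": [0, 0, 0], "spin": 0},
])

```text
clock: 8.72
ee_pos: [621.8, -216.1, 0.6]
orientation: [[-0.199, 0.98, -0.001], [0.98, 0.199, 0.0], [0.001, -0.001, -1.0]]
ft_force: [0.4, -0.3, 0.2]
finger_gap: -0.001
```

step_arm([
  {"travel": [0, 0, 0.002], "spin": 0},
  {"travel": [0, 0, 0], "spin": 0},
])

```text
clock: 8.98
ee_pos: [622.0, -216.2, -1.1]
orientation: [[-0.199, 0.98, -0.0], [0.98, 0.199, 0.0], [0.0, -0.0, -1.0]]
ft_force: [-0.6, 0.3, 0.1]
finger_gap: 0.001
```

step_arm([
  {"travel": [0, 0, 0.002], "spin": 0},
  {"travel": [0, 0, 0], "spin": 0},
])

```text
clock: 9.22
ee_pos: [622.0, -216.2, -3.1]
orientation: [[-0.199, 0.98, -0.0], [0.98, 0.199, 0.0], [0.0, -0.0, -1.0]]
ft_force: [-0.5, 0.0, 0.1]
finger_gap: 0.0
```

step_arm([
  {"travel": [0, 0, 0.0015], "spin": 0},
  {"travel": [0, 0, 0], "spin": 0},
])

```text
clock: 9.48
ee_pos: [622.0, -216.3, -4.5]
orientation: [[-0.199, 0.98, -0.0], [0.98, 0.199, 0.0], [0.0, -0.0, -1.0]]
ft_force: [-0.8, -0.3, 0.3]
finger_gap: -0.0
```

step_arm([
  {"travel": [0, 0, 0.0015], "spin": 0},
  {"travel": [0, 0, 0], "spin": 0},
])

```text
clock: 9.72
ee_pos: [622.0, -216.2, -6.1]
orientation: [[-0.199, 0.98, -0.0], [0.98, 0.199, 0.0], [0.0, -0.0, -1.0]]
ft_force: [0.9, -0.3, 0.1]
finger_gap: 0.001
```

step_arm([
  {"travel": [0, 0, 0.0015], "spin": 0},
  {"travel": [0, 0, 0], "spin": 0},
])

```text
clock: 9.98
ee_pos: [622.0, -216.2, -7.6]
orientation: [[-0.199, 0.98, -0.0], [0.98, 0.199, 0.0], [0.0, -0.0, -1.0]]
ft_force: [0.6, 1.1, -0.2]
finger_gap: -0.001
```

```bash
python3 - <<'E'
from h import *
f=bot.grab_frame("scene");g=cv2.cvtColor(f["pixels"],cv2.COLOR_RGB2GRAY)
p=np.array(bot.sense()["ee_pos"]);print(p,bot.sense()["ft_force"])
for r in range(228,245):print(r,g[r,234:248])
for dz in(20,25,30): print(dz,proj(f,p+[0,0,dz]),proj(f,p+[8,1.6,dz]))
E
```

```text
[ 622.03168168 -216.27221212   -7.5268161 ] [0.52353863 0.04193674 0.63148305]
228 [ 57  52  45  40  36  32  31  35  44  51  72  80  88 100]
229 [ 80  76  67  55  38  28  32  38  43  62  85  92  99 122]
230 [ 94  90  83  70  47  37  31  38  40  66  89  95 104 139]
231 [100 101  98  84  54  36  33  32  42  66  92  97 108 143]
232 [104 111 110  95  69  42  32  36  39  66  92  98 102 139]
233 [110 119 122 107  74  46  34  39  43  65  89  98  98 135]
234 [114 124 126 115  79  50  35  34  44  56  85  95  98 128]
235 [123 131 132 121  87  49  37  33  38  51  78  93 100 124]
236 [130 134 136 124  94  62  45  40  38  54  79  94 104 129]
237 [134 138 135 129 110  83  67  56  50  62  85 102 113 142]
238 [138 141 144 146 135 120 107  92  86  95 109 120 132 155]
239 [148 155 160 171 170 153 141 131 125 138 148 150 155 166]
240 [176 185 189 195 196 180 171 163 162 166 172 173 179 179]
241 [200 207 211 214 207 195 187 184 180 184 185 184 184 185]
242 [212 212 214 214 212 203 192 188 189 189 189 189 188 187]
243 [204 205 210 211 210 205 197 190 191 191 189 188 190 190]
244 [173 179 190 202 206 196 188 183 182 185 187 188 189 189]
20 [243.24480683 239.30228203] [241.9268621  241.16825608]
25 [243.04101177 237.75439363] [241.71832405 239.61681884]
30 [242.83610533 236.19806386] [241.50864237 238.05687344]
```

step_arm([
  {"travel": [0.01, 0, 0], "spin": 0},
  {"travel": [0.009, 0, 0], "spin": 0},
  {"travel": [0.003, 0, 0], "spin": 0},
  {"travel": [0.003, 0, 0], "spin": 0},
  {"travel": [0.003, 0, 0], "spin": 0},
  {"travel": [0.003, 0, 0], "spin": 0},
  {"travel": [0.003, 0, 0], "spin": 0},
  {"travel": [0.003, 0, 0], "spin": 0},
])

```text
clock: 11.02
ee_pos: [614.8, -180.2, -7.3]
orientation: [[-0.198, 0.98, 0.0], [0.98, 0.198, -0.0], [-0.0, 0.0, -1.0]]
ft_force: [-0.1, -0.8, 0.1]
finger_gap: -0.002
```

```bash
cat > w.py <<'E'
from h import *
f=bot.grab_frame("scene");s=bot.sense();g=cv2.cvtColor(f["pixels"],cv2.COLOR_RGB2GRAY)
b=bot.landmark_of("bar_carrier",f);d=bot.landmark_of("disc_carrier",f)
u=np.array([-.2,.98]);N=np.array([581.4,-12.3])
print(s["clock"],s["ee_pos"],s["ft_force"],"tcp s",(np.array(s["ee_pos"])[:2]-N)@u)
for n,L in(("bar",b),("disc",d)):
    for l in L[:2]:
        for z in (12,18): X=atz(f,l["at"],z);print(n,l["conf"],np.round(l["at"],1),X[:2],"s@",z,round((X[:2]-N)@u,1))
save(f,"w%d.png"%(100*s["clock"]))
E
python3 w.py
```

```text
11.075 [ 614.80521168 -179.55536916   -7.3124508 ] [-0.71022219 -0.93772768  0.60625987] tcp s -170.5913041093013
bar 0.94 [208.8 213.7] [ 569.80068434 -369.44067962] s@ 12 -347.7
bar 0.94 [208.8 213.7] [ 576.39079784 -362.98796814] s@ 18 -342.7
bar 0.8 [274.5 242.3] [ 594.93512983 -138.92640884] s@ 12 -126.8
bar 0.8 [274.5 242.3] [ 601.30583941 -134.48590546] s@ 18 -123.7
disc 0.6 [362.2 260.4] [556.89790415  87.64632674] s@ 12 102.8
disc 0.6 [362.2 260.4] [563.60064876  90.1090285 ] s@ 18 103.9
disc 0.34 [280.2 220.2] [ 504.41064015 -177.62629373] s@ 12 -146.6
disc 0.34 [280.2 220.2] [ 511.57155726 -172.84797083] s@ 18 -143.4
```

step_arm([
  {"travel": [0.005, 0, 0], "spin": 0},
  {"travel": [0.006, 0, 0], "spin": 0},
  {"travel": [0.006, 0, 0], "spin": 0},
  {"travel": [0.006, 0, 0], "spin": 0},
  {"travel": [0.006, 0, 0], "spin": 0},
  {"travel": [0.006, 0, 0], "spin": 0},
  {"travel": [0.006, 0, 0], "spin": 0},
  {"travel": [0.006, 0, 0], "spin": 0},
  {"travel": [0.006, 0, 0], "spin": 0},
  {"travel": [0.006, 0, 0], "spin": 0},
  {"travel": [0.005, 0, 0], "spin": 0},
  {"travel": [0.003, 0, 0], "spin": 0},
])

```text
clock: 12.68
ee_pos: [601.5, -114.0, -7.3]
orientation: [[-0.199, 0.98, 0.0], [0.98, 0.199, 0.0], [-0.0, 0.0, -1.0]]
ft_force: [0.9, -1.8, 0.9]
finger_gap: 0.001
```

```bash
python3 w.py
```

```text
12.725 [ 601.4485406  -113.54864705   -7.39663672] [ 0.14370627 -1.13195867  0.91139488] tcp s -103.23338222891554
bar 0.68 [209.9 217.1] [ 581.57897091 -356.16533707] s@ 12 -337.0
bar 0.68 [209.9 217.1] [ 588.06626924 -349.82850888] s@ 18 -332.1
bar 0.59 [315.6 198.4] [ 361.10750283 -144.33485837] s@ 12 -85.3
bar 0.59 [315.6 198.4] [ 369.51934351 -139.84714349] s@ 18 -82.6
disc 0.79 [362.3 258.6] [550.52156697  85.18856727] s@ 12 101.7
disc 0.79 [362.3 258.6] [557.27997199  87.67272334] s@ 18 102.8
```

step_arm([
  {"travel": [0.003, 0, 0], "spin": 0},
  {"travel": [0.003, 0, 0], "spin": 0},
  {"travel": [0.003, 0, 0], "spin": 0},
  {"travel": [0.003, 0, 0], "spin": 0},
  {"travel": [0.003, 0, 0], "spin": 0},
  {"travel": [0.003, 0, 0], "spin": 0},
  {"travel": [0.003, 0, 0], "spin": 0},
  {"travel": [0.003, 0, 0], "spin": 0},
  {"travel": [0.003, 0, 0], "spin": 0},
  {"travel": [0.003, 0, 0], "spin": 0},
  {"travel": [0.003, 0, 0], "spin": 0},
  {"travel": [0.003, 0, 0], "spin": 0},
  {"travel": [0.003, 0, 0], "spin": 0},
])

```text
clock: 14.45
ee_pos: [593.4, -75.6, -7.7]
orientation: [[-0.199, 0.98, -0.001], [0.98, 0.199, 0.0], [0.001, -0.001, -1.0]]
ft_force: [-0.4, -1.8, -0.6]
finger_gap: 0.002
```

```bash
python3 w.py; python3 - <<'E'
import cv2,glob
a=cv2.imread(sorted(glob.glob("pics/w*.png"))[-1]);cv2.imwrite("pics/c6.png",cv2.resize(a[200:290,240:380],(800,514),interpolation=cv2.INTER_CUBIC))
E
```

```text
14.5 [593.38054512 -75.00944253  -7.6897874 ] [ 0.62654772  0.14493542 -0.09764262] tcp s -63.8513627019664
bar 0.96 [315.2 251.3] [578.9122831  -29.89670281] s@ 12 -16.7
bar 0.96 [315.2 251.3] [585.42285952 -26.40794294] s@ 18 -14.6
bar 0.77 [211.5 214.8] [ 570.62763716 -359.39471321] s@ 12 -338.0
bar 0.77 [211.5 214.8] [ 577.21053201 -353.02969511] s@ 18 -333.1
disc 0.92 [361.6 260.4] [557.57436002  86.35350063] s@ 12 101.4
disc 0.92 [361.6 260.4] [564.27119971  88.82748774] s@ 18 102.5
```

View pics/c6.png

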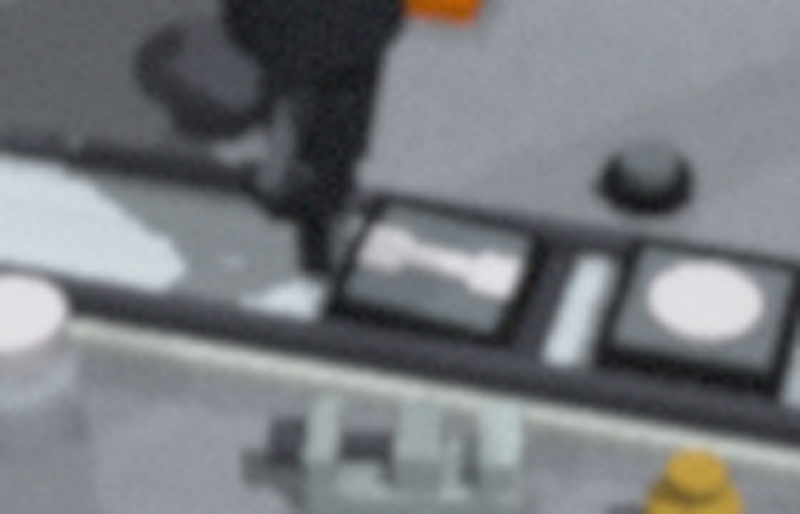

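step_arm([
  {"travel": [0.0015, 0, 0], "spin": 0},
  {"travel": [0.0015, 0, 0], "spin": 0},
  {"travel": [0.0015, 0, 0], "spin": 0},
  {"travel": [0.0015, 0, 0], "spin": 0},
  {"travel": [0.0015, 0, 0], "spin": 0},
  {"travel": [0.0015, 0, 0], "spin": 0},
])

```text
clock: 15.35
ee_pos: [591.9, -67.3, -7.4]
orientation: [[-0.199, 0.98, 0.0], [0.98, 0.199, -0.0], [-0.0, -0.0, -1.0]]
ft_force: [0.9, -0.5, -0.2]
finger_gap: -0.002
```

```bash
cat > b.py <<'E'
from h import *
f=bot.grab_frame("scene");s=bot.sense();g=cv2.cvtColor(f["pixels"],cv2.COLOR_RGB2GRAY)
m=(g>165).astype(np.uint8);n,l,st,c=cv2.connectedComponentsWithStats(m)
u=np.array([-.2,.98]);N=np.array([581.4,-12.3])
print(s["clock"],s["ee_pos"],s["ft_force"],"s",(np.array(s["ee_pos"])[:2]-N)@u)
for i in range(1,n):
    if 90<st[i,4]<400 and 295<c[i][0]<375 and 235<c[i][1]<265: print(c[i],st[i],*[round((atz(f,c[i],z)[:2]-N)@u,1) for z in(34,40)])
save(f,"w%d.png"%(100*s["clock"]))
E
python3 b.py
```

```text
15.4 [591.87997582 -66.9166653   -7.41983921] [ 0.59324382 -0.49108299 -1.16930236] s -55.62032715944849
[320.42857143 245.98639456] [307 241  27  12 147] -2.5 -0.5
[363.03255814 252.14883721] [353 246  21  14 215] 102.5 103.6
```

step_arm([
  {"travel": [0.0007, 0, 0], "spin": 0},
  {"travel": [0.0007, 0, 0], "spin": 0},
  {"travel": [0, 0, 0], "spin": 0},
])

```text
clock: 15.78
ee_pos: [591.6, -65.8, -7.4]
orientation: [[-0.199, 0.98, 0.0], [0.98, 0.199, 0.0], [0.0, 0.0, -1.0]]
ft_force: [-0.5, -0.9, -0.3]
finger_gap: 0.001
```

```bash
python3 b.py; python3 - <<'E'
from h import *
import glob
a=cv2.imread(sorted(glob.glob("pics/w*.png"))[-1]);f=bot.grab_frame("scene");t=bot.grab_frame("top")
print("expected bar",proj(f,(581.4,-12.3,34)),proj(f,(581.4,-12.3,40)))
A=cv2.resize(a[225:280,285:385],(720,396),interpolation=cv2.INTER_CUBIC);B=cv2.resize(t["pixels"][200:280,240:380,::-1],(350,200))
cv2.imwrite("pics/c7.png",np.vstack([A,np.pad(B,((0,0),(0,370),(0,0)))]))
E
```

```text
15.825 [591.60607097 -65.86457096  -7.42068824] [ 0.10838039 -0.58859222  0.67553489] s -54.534493733833685
[320.93055556 246.02083333] [308 241  26  12 144] -1.3 0.7
[363.08837209 252.18139535] [354 246  20  14 215] 102.7 103.8
expected bar [321.05472471 246.97866754] [321.06458321 245.04753449]
```

View pics/c7.png

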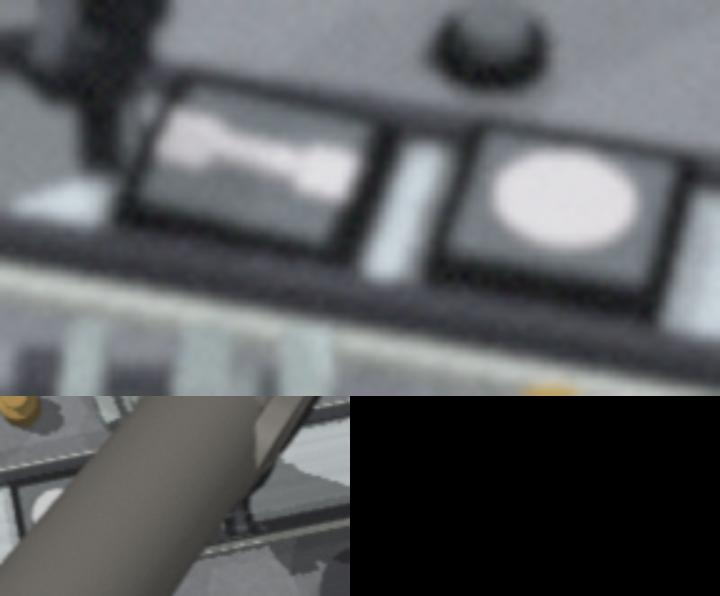

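step_arm([
  {"travel": [0.0007, 0, 0], "spin": 0},
  {"travel": [0.0007, 0, 0], "spin": 0},
])

```text
clock: 16.18
ee_pos: [591.4, -64.7, -7.4]
orientation: [[-0.199, 0.98, 0.0], [0.98, 0.199, -0.0], [-0.0, 0.0, -1.0]]
ft_force: [0.1, -0.3, -0.4]
finger_gap: -0.001
```

```bash
python3 b.py
```

```text
16.225 [591.33764563 -64.48583623  -7.44524341] [-0.45813315 -0.76724467 -0.79669568] s -53.12964863421653
[321.5        246.16438356] [308 241  27  12 146] 0.2 2.2
[362.98604651 252.11162791] [353 246  21  14 215] 102.4 103.5
```

step_arm([
  {"travel": [0.0006, 0, 0], "spin": 0},
  {"travel": [0, 0, 0], "spin": 0},
])

```text
clock: 16.48
ee_pos: [591.2, -63.9, -7.4]
orientation: [[-0.199, 0.98, -0.0], [0.98, 0.199, 0.0], [0.0, -0.0, -1.0]]
ft_force: [-1.1, -1.7, -0.8]
finger_gap: 0.002
```

```bash
python3 b.py
```

```text
16.525 [591.22361594 -63.94158821  -7.41384844] [-0.69920642 -0.66248284 -0.30145124] s -52.573479637821684
[321.99300699 246.25874126] [309 241  26  12 143] 1.4 3.5
[362.93488372 252.20465116] [353 246  21  14 215] 102.3 103.5
```

```bash
cat >> b.py <<'E'
for i in range(1,n):
    if 90<st[i,4]<190 and 295<c[i][0]<340 and 235<c[i][1]<265:
        y,x=np.where(l==i); v=cv2.fitLine(np.c_[x,y].astype(np.float32),cv2.DIST_L2,0,.01,.01).ravel();print("slope",v[1]/v[0])
        u3=np.array([-.2,.98,0]);
        for tilt in(0,.075):
            a,b=[proj(f,np.array([581.4,-12.3,36])+k*30*(u3-np.array([0,0,tilt]))) for k in(-1,1)];print("exp",tilt,(b-a)[1]/(b-a)[0])
E
python3 b.py
```

```text
16.575 [591.24671999 -63.95126207  -7.38828663] [ 0.39219898 -0.94652486 -0.09959707] s -52.587580828776304
[322.12056738 246.28368794] [309 241  26  12 141] 1.8 3.8
[362.9953271  252.14953271] [353 246  21  14 214] 102.4 103.6
slope 0.24140501
exp 0 0.17952283332556832
exp 0.075 0.24065737953382693
```

step_arm([
  {"travel": [0.0005, 0, 0], "spin": 0},
  {"travel": [0, 0, 0], "spin": 0},
])

```text
clock: 16.82
ee_pos: [591.2, -63.6, -7.3]
orientation: [[-0.199, 0.98, 0.0], [0.98, 0.199, -0.0], [-0.0, 0.0, -1.0]]
ft_force: [0.4, -0.8, -0.1]
finger_gap: 0.003
```

step_arm([
  {"travel": [0.0005, 0, 0], "spin": 0},
  {"travel": [0, 0, 0], "spin": 0},
])

```text
clock: 17.08
ee_pos: [591.1, -63.1, -7.4]
orientation: [[-0.199, 0.98, 0.0], [0.98, 0.199, -0.0], [-0.0, 0.0, -1.0]]
ft_force: [-0.2, -2.0, -0.6]
finger_gap: -0.003
```

```bash
python3 b.py
```

```text
17.125 [591.08136806 -63.13184472  -7.36486953] [ 0.90845713 -0.54820618 -0.99951234] s -51.75148143991006
[321.94964029 247.17985612] [308 243  27  10 139] 2.3 4.3
[362.98130841 252.07943925] [353 246  21  13 214] 102.4 103.5
slope 0.16828257
exp 0 0.17952283332556832
exp 0.075 0.24065737953382693
```

step_arm([
  {"travel": [-0.005, 0, 0], "spin": 0},
  {"travel": [-0.015, 0, 0], "spin": 0},
  {"travel": [0, 0, -0.04], "spin": 0},
  {"travel": [0, 0, -0.05], "spin": 0},
  {"travel": [0, 0, 0], "spin": 0},
])

```text
clock: 17.75
ee_pos: [598.6, -85.7, 87.4]
orientation: [[-0.197, 0.98, 0.01], [0.98, 0.197, -0.002], [-0.004, 0.009, -1.0]]
ft_force: [-0.4, -0.1, -0.5]
finger_gap: -0.001
```

```bash
python3 b.py; python3 - <<'E'
from h import *
f=bot.grab_frame("scene");t=bot.grab_frame("top")
o=cv2.cvtColor(cv2.imread("pics/top0.png"),6);s=cv2.cvtColor(cv2.imread("pics/scene0.png"),6)
C=[]
for g,(x,y),fr in((s,(353,230),f),(o,(294,294),t)):
    w=g[y-9:y+10,x-12:x+13];print(w[::2] if 0 else w[:, ::1])
for z in(12,18):print(z,atz(t,(294.3,294.3),z),atz(f,(353,230),z))
for X in[(453,15,18),(453,15,12),(453,15,0)]:print(X,proj(t,X),proj(f,X))
E
```

```text
17.8 [596.70437565 -84.53788085  84.90052548] [-0.16753844 -0.15945164 -0.69041123] s -73.85399835959474
[321.10526316 247.07236842] [308 242  27  11 152] 0.2 2.3
[363.01415094 252.11320755] [353 246  21  13 212] 102.5 103.6
slope 0.16580851
exp 0 0.17952283332556832
exp 0.075 0.24065737953382693
[[145 146 144 143 143 144 145 145 145 144 149 145 144 142 145 147 144 145
  147 147 146 145 143 145 146]
 [143 144 144 145 142 148 145 145 144 146 143 142 144 144 144 144 146 146
  145 144 146 148 147 147 149]
 [144 144 144 144 146 145 141 145 144 144 144 141 142 138 144 145 144 145
  147 147 147 146 147 147 146]
 [142 146 144 144 146 144 145 141 142 137 136 134 133 132 132 134 140 142
  145 146 148 146 146 148 145]
 [142 146 142 142 143 140 135 133 133 128 128 125 125 123 124 129 132 140
  142 148 148 148 147 149 149]
 [145 145 143 142 140 136 121 119 119 124 122 122 121 121 122 126 124 126
  132 140 143 146 149 149 148]
 [145 147 146 141 134 114  98  96 111 119 118 123 121 122 122 120 116 109
  114 129 141 146 146 144 149]
 [146 144 142 136 117  87  67  80  96 110 117 122 118 122 122 118 1
[... 2868 characters left out ...]
 113]
 [119 117 113 113 103  82  59  38  34  35  35  33  37  35  34  32  34  34
   42  56  74  94 118 118 116]
 [117 116 113 112 112 107  91  58  42  35  36  31  34  34  34  37  34  41
   60  73  79  99 118 119 115]
 [116 116 114 113 113 111 110 100  75  60  45  38  36  38  39  41  51  55
   69  81  98 117 116 114 117]]
12 [453.64993561  15.19922901  12.        ] [453.2368361   16.88248231  12.        ]
18 [453.32543938  14.95410749  18.        ] [460.84446023  19.96289672  18.        ]
(453, 15, 18) [294.27771266 294.44188209] [352.49663948 227.93027021]
(453, 15, 12) [294.38124499 294.58292321] [352.38863241 229.75802746]
(453, 15, 0) [294.58484703 294.86028835] [352.17464562 233.37923413]
```

step_arm([
  {"travel": [0.0159, -0.015, 0], "spin": 0},
  {"travel": [0.0159, -0.015, 0], "spin": 0},
  {"travel": [0.0159, -0.015, 0], "spin": 0},
  {"travel": [0.0159, -0.015, 0], "spin": 0},
  {"travel": [0.0159, -0.015, 0], "spin": 0},
  {"travel": [0.0159, -0.015, 0], "spin": 0},
  {"travel": [0.0159, -0.015, 0], "spin": 0},
  {"travel": [0.0159, -0.015, 0], "spin": 0},
  {"travel": [0, 0, 0.03], "spin": 0},
  {"travel": [0, 0, 0.03], "spin": 0},
  {"travel": [0, 0, 0], "spin": 0},
  {"travel": [0, 0, 0], "spin": 0},
])

```text
clock: 19.4
ee_pos: [452.2, 17.7, 22.8]
orientation: [[-0.198, 0.98, -0.0], [0.98, 0.198, -0.001], [-0.001, -0.0, -1.0]]
ft_force: [-0.1, 0.6, 0.6]
finger_gap: -0.0
```

```bash
python3 b.py; python3 - <<'E'
from h import *
f=bot.grab_frame("scene");p=np.array(bot.sense()["ee_pos"]);print(p)
for dz in(0,29):q=proj(f,p+[0,0,dz]);print((q-[310,190])*8,q)
a=cv2.resize(f["pixels"][190:260,310:400],(720,560),interpolation=cv2.INTER_CUBIC)
cv2.imwrite("pics/c8.png",a[:,:,::-1])
E
```

```text
19.45 [452.83558255  17.78980407  23.24993621] [0.71147495 0.16868065 0.97429698] s 55.20089147597209
[321.17218543 247.05960265] [308 242  27  11 151] 0.4 2.4
[362.87309645 252.30456853] [354 246  19  13 197] 102.3 103.4
slope 0.1696095
exp 0 0.17952283332556832
exp 0.075 0.24065737953382693
[453.09532457  17.92676717  23.4808661 ]
[348.75963606 292.57233302] [353.59495451 226.57154163]
[353.16741642 220.12600612] [354.14592705 217.51575076]
```

View pics/c8.png

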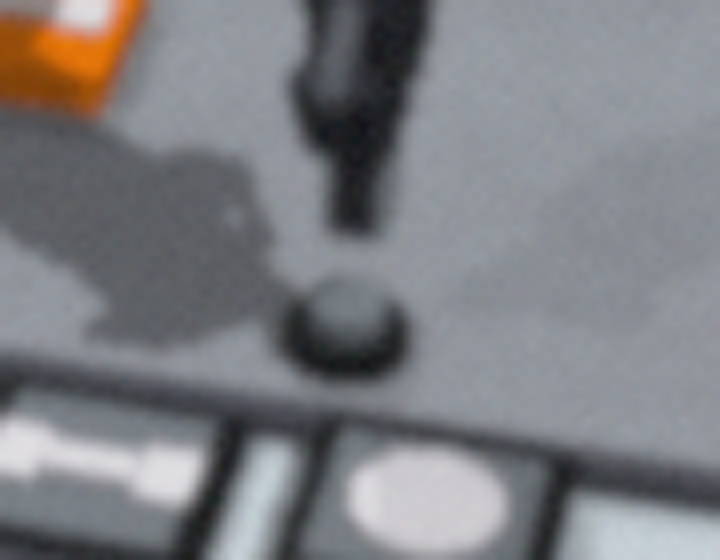

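step_arm([
  {"travel": [-0.0015, 0, 0.012], "spin": 0},
  {"travel": [0, 0, 0.012], "spin": 0},
  {"travel": [0, 0, 0.006], "spin": 0},
  {"travel": [0, 0, 0], "spin": 0},
])

```text
clock: 20.0
ee_pos: [451.8, 16.8, -7.8]
orientation: [[-0.199, 0.98, -0.002], [0.98, 0.199, 0.0], [0.001, -0.002, -1.0]]
ft_force: [-0.6, -0.4, 3.7]
finger_gap: 0.001
```

step_arm([
  {"travel": [0, 0, 0.002], "spin": 0},
  {"travel": [0, 0, 0], "spin": 0},
])

```text
clock: 20.25
ee_pos: [451.8, 16.8, -9.4]
orientation: [[-0.199, 0.98, -0.001], [0.98, 0.199, 0.0], [0.001, -0.001, -1.0]]
ft_force: [-2.8, -0.6, 3.9]
finger_gap: -0.001
```

step_arm([
  {"travel": [0, 0, 0.002], "spin": 0},
  {"travel": [0, 0, 0], "spin": 0},
])

```text
clock: 20.5
ee_pos: [452.0, 16.8, -10.7]
orientation: [[-0.199, 0.98, -0.001], [0.98, 0.199, 0.001], [0.001, -0.001, -1.0]]
ft_force: [-5.3, -1.1, 12.6]
finger_gap: -0.005
```

step_arm([
  {"travel": [0, 0, 0.002], "spin": 0},
  {"travel": [0, 0, 0], "spin": 0},
])

```text
clock: 20.75
ee_pos: [452.1, 16.9, -11.0]
orientation: [[-0.198, 0.98, -0.002], [0.98, 0.198, 0.003], [0.004, -0.001, -1.0]]
ft_force: [-10.3, 0.1, 29.7]
finger_gap: -0.002
```

```bash
python3 - <<'E'
from h import *
f=bot.grab_frame("scene");s=bot.sense();p=np.array(s["ee_pos"]);print(s["clock"],p,s["ft_force"],s["ft_torque"],s["finger_gap"])
a=cv2.resize(f["pixels"][200:250,330:380],(500,500),interpolation=cv2.INTER_CUBIC)
t=bot.grab_frame("top")["pixels"][260:330,260:330];t=cv2.resize(t,(300,300))
t=np.pad(t,((0,200),(0,0),(0,0)))
cv2.imwrite("pics/c9.png",np.hstack([a,t])[:,:,::-1])
E
```

```text
20.8 [452.07835039  16.85014508 -11.0432672 ] [-9.85698607  0.94989092 29.5855019 ] [ 0.22955691  2.25031295 -0.01340729] -0.00017509144455441058
```

View pics/c9.png

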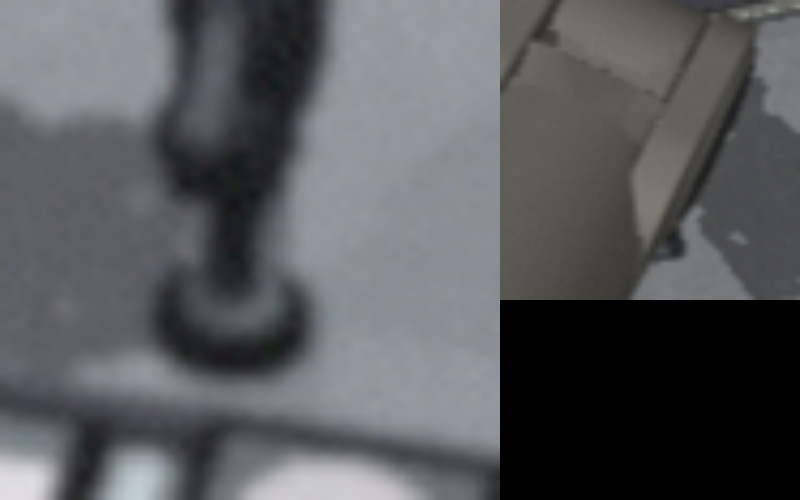

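step_arm([
  {"travel": [0, 0, -0.003], "spin": 0},
  {"travel": [0, 0, -0.01], "spin": 0},
  {"travel": [0, 0, -0.03], "spin": 0},
  {"travel": [0, 0, -0.05], "spin": 0},
  {"travel": [0, 0, -0.05], "spin": 0},
  {"travel": [0, 0, 0], "spin": 0},
  {"travel": [0, 0, 0], "spin": 0},
  {"travel": [0, 0, 0], "spin": 0},
])

```text
clock: 21.85
ee_pos: [451.3, 16.8, 128.4]
orientation: [[-0.199, 0.98, -0.002], [0.98, 0.199, -0.001], [-0.0, -0.003, -1.0]]
ft_force: [0.7, 0.2, -0.6]
finger_gap: 0.0
```

```bash
python3 b.py; python3 - <<'E'
from h import *
f=bot.grab_frame("scene")
a=cv2.resize(f["pixels"][200:290,240:390],(800,480),interpolation=cv2.INTER_CUBIC)
cv2.imwrite("pics/c10.png",a[:,:,::-1])
E
```

```text
21.9 [451.34955581  16.67597892 128.38711545] [ 0.21475763  0.26908151 -0.19677526] s 54.40654817632114
[321.20666667 247.08666667] [308 242  27  11 150] 0.5 2.5
[362.90865385 252.0625    ] [354 246  19  13 208] 102.2 103.3
slope 0.16759564
exp 0 0.17952283332556832
exp 0.075 0.24065737953382693
```

View pics/c10.png

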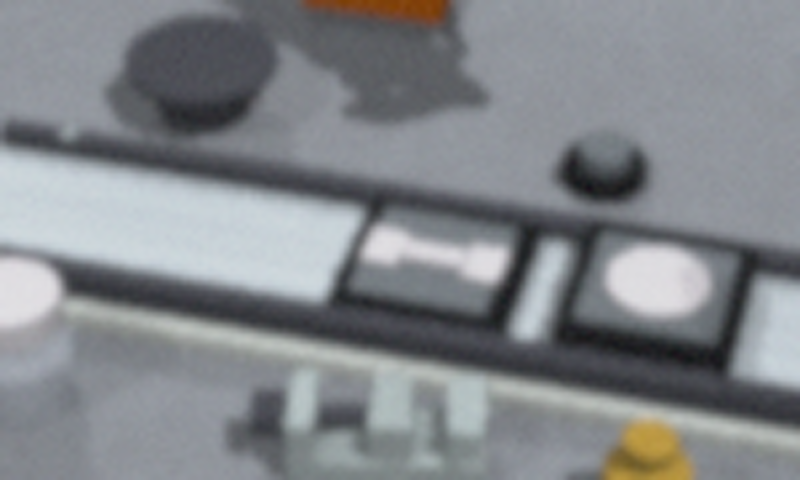

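```bash
python3 - <<'E'
from h import *
c=cv2.resize(cv2.cvtColor(cv2.imread("pics/c9.png")[:,:500],6),(50,50),interpolation=cv2.INTER_AREA)
f=bot.grab_frame("scene")
g=cv2.cvtColor(f["pixels"],7)[200:250,330:380]
s=bot.sense();print(s["clock"],s["ft_force"])
for x in(21,24,26):print(x+330,"down",c[22:39,x],"\n     up",g[22:39,x])
E
```

```text
22.0 [-0.2929065   0.76571626  0.47580828]
351 down [ 51  50  48  48  46  47  54  63  76  82  75  60  40  30  38  73 105] 
     up [147 145 139 129 127 124 120 111  95  80  64  44  37  24  41  73 102]
354 down [ 35  36  39  39  38  41  51  64  84  96  89  64  41  31  35  67 105] 
     up [148 141 137 126 123 125 119 117 109  93  74  58  44  31  36  68 104]
356 down [ 77  83  87  88  87  86  88  94 100  94  77  56  34  33  44  74 109] 
     up [148 145 141 132 126 126 119 114 100  83  66  49  36  31  43  73 108]
```

step_arm([
  {"travel": [0, 0, 0.045], "spin": 0},
  {"travel": [0, 0, 0.045], "spin": 0},
  {"travel": [0, 0, 0.03], "spin": 0},
  {"travel": [0, 0, 0.0065], "spin": 0},
  {"travel": [0, 0, 0], "spin": 0},
  {"travel": [0, 0, 0], "spin": 0},
])

```text
clock: 22.75
ee_pos: [453.9, 16.6, 4.3]
orientation: [[-0.199, 0.98, 0.003], [0.98, 0.199, 0.0], [-0.0, 0.003, -1.0]]
ft_force: [0.2, -0.1, 1.0]
finger_gap: 0.0
```

step_arm([
  {"travel": [0, 0, 0.002], "spin": 0},
  {"travel": [0, 0, 0], "spin": 0},
  {"travel": [0, 0, 0], "spin": 0},
])

```text
clock: 23.12
ee_pos: [452.6, 16.8, 1.3]
orientation: [[-0.199, 0.98, 0.0], [0.98, 0.199, 0.0], [0.0, 0.001, -1.0]]
ft_force: [0.6, 0.8, 0.3]
finger_gap: -0.003
```

step_arm([
  {"travel": [0, 0, 0.002], "spin": 0},
  {"travel": [0, 0, 0], "spin": 0},
  {"travel": [0, 0, 0], "spin": 0},
])

```text
clock: 23.5
ee_pos: [452.4, 16.6, -1.0]
orientation: [[-0.199, 0.98, -0.0], [0.98, 0.199, -0.0], [-0.0, -0.0, -1.0]]
ft_force: [-0.1, -0.2, 0.5]
finger_gap: 0.001
```

step_arm([
  {"travel": [0, 0, 0.002], "spin": 0},
  {"travel": [0, 0, 0], "spin": 0},
  {"travel": [0, 0, 0], "spin": 0},
])

```text
clock: 23.88
ee_pos: [452.4, 16.7, -2.9]
orientation: [[-0.199, 0.98, -0.0], [0.98, 0.199, -0.0], [-0.0, -0.0, -1.0]]
ft_force: [0.1, 0.1, -0.4]
finger_gap: 0.004
```

step_arm([
  {"travel": [0, 0, 0.002], "spin": 0},
  {"travel": [0, 0, 0], "spin": 0},
  {"travel": [0, 0, 0], "spin": 0},
])

```text
clock: 24.25
ee_pos: [452.7, 16.7, -4.8]
orientation: [[-0.199, 0.98, 0.0], [0.98, 0.199, 0.0], [0.0, 0.0, -1.0]]
ft_force: [0.1, -0.4, 2.1]
finger_gap: -0.005
```

step_arm([
  {"travel": [0, 0, 0.002], "spin": 0},
  {"travel": [0, 0, 0], "spin": 0},
  {"travel": [0, 0, 0], "spin": 0},
])

```text
clock: 24.62
ee_pos: [452.7, 16.7, -6.8]
orientation: [[-0.199, 0.98, 0.0], [0.98, 0.199, 0.0], [-0.0, 0.0, -1.0]]
ft_force: [0.4, 0.3, 2.2]
finger_gap: -0.004
```

step_arm([
  {"travel": [0, 0, 0.002], "spin": 0},
  {"travel": [0, 0, 0], "spin": 0},
  {"travel": [0, 0, 0], "spin": 0},
])

```text
clock: 25.0
ee_pos: [452.7, 16.7, -8.8]
orientation: [[-0.199, 0.98, 0.0], [0.98, 0.199, 0.0], [-0.0, 0.0, -1.0]]
ft_force: [0.5, 0.3, 4.0]
finger_gap: 0.0
```

step_arm([
  {"travel": [0, 0, 0.002], "spin": 0},
  {"travel": [0, 0, 0], "spin": 0},
  {"travel": [0, 0, 0], "spin": 0},
])

```text
clock: 25.38
ee_pos: [452.7, 16.7, -10.6]
orientation: [[-0.199, 0.98, 0.0], [0.98, 0.199, 0.0], [0.0, 0.0, -1.0]]
ft_force: [-1.1, 1.0, 7.9]
finger_gap: -0.004
```

step_arm([
  {"travel": [0, 0, -0.003], "spin": 0},
  {"travel": [0, 0, -0.01], "spin": 0},
  {"travel": [0, 0, -0.03], "spin": 0},
  {"travel": [0, 0, -0.05], "spin": 0},
  {"travel": [0, 0, -0.05], "spin": 0},
  {"travel": [0, 0, 0], "spin": 0},
  {"travel": [0, 0, 0], "spin": 0},
  {"travel": [0, 0, 0], "spin": 0},
  {"travel": [0, 0, 0], "spin": 0},
])

```text
clock: 26.5
ee_pos: [451.3, 16.5, 131.0]
orientation: [[-0.198, 0.98, -0.003], [0.98, 0.198, -0.001], [-0.0, -0.003, -1.0]]
ft_force: [-0.3, 0.5, -0.5]
finger_gap: 0.004
```

```bash
python3 b.py; python3 -c "
from h import *
g=cv2.cvtColor(bot.grab_frame('scene')['pixels'],7);print(g[222:239,354]);print(bot.finish_job())"
```

```text
26.55 [451.60535019  16.54315468 131.2346829 ] [0.4752373  0.06053965 0.73079457] s 54.22522154783968
[321.08666667 247.11333333] [308 242  27  11 150] 0.2 2.3
[362.9375 252.125 ] [354 246  19  14 208] 102.3 103.4
slope 0.16655278
exp 0 0.17952283332556832
exp 0.075 0.24065737953382693
[148 144 134 129 124 122 122 120 106  90  76  56  39  32  31  69 104]
the job is handed in; nothing more can be done
None
```

I pushed the bar carrier along its rails with the shut fingertips until it dropped into the notch. I then pressed the lamp button fully down, released it, raised the arm clear and handed the job in at about 26.6 s.

**Last checks**
- **Bar carrier:** it lies flat, with an image slope of 0.167 against 0.180 expected flat and 0.241 tilted. It sits about 0.2 mm from the notch centre along the rails, by the scene camera only. Wrist force read about 2 N or less during the push.
- **Disc carrier:** it did not visibly move; its along-rail position read 103.4 mm at the end and about 103 mm at the start.
- **Lamp button:** contact began at a TCP reading of about -4 mm and it bottomed out near -10.3 mm, which matches its 6 mm travel. Its image brightness afterwards matches the raised button.
- **Bystanders:** the jar, vise, weight and puck looked unmoved in the last scene crop. I did not check the beaker, mouse and driver again, but the arm never came down near them.

**What disagreed**
- **TCP height:** the reported TCP height did not match the real fingertips. Images put the tips about 29 mm higher at the bed, and contact put them about 22 mm higher at the lamp. I set heights from images and contact force instead, and did not find the cause.
- **Second press:** on the first press I went down until the wrist force reached about 30 N. I was not sure of the travel, so I pressed a second time in finer steps, reaching about 8 N.

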